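# Draw a long shelf strut out of a half-closed carton and hold it up

### The job

A spare shelf strut lies inside the open carton, with both its ends under the two taped-down end flaps, and it is longer than the opening between them. Slide it lengthways until you feel its end stop against an end wall of the carton, so that its other end comes out from under its flap, then tilt it and draw it out slantwise, free end first, without forcing the flaps and without disturbing the spray can, tape roll and parts tray standing around. Finish still gripping the strut, held still in the air with the whole of it at least 5 cm above the carton.

Things in the scene. Friction and masses are not known exactly. Their poses are not given: they have to be found in the camera images.
- carton: Cardboard carton, stands firmly, does not slide. Origin: centre of its underside on the work surface; long direction = own y, z up. Inside 200 mm (x) by 420 mm (y), 110 mm deep, board 5 mm: floor 5 mm above the origin, end walls' inner faces at y = +-210 mm, side walls' at x = +-100 mm. Long side flaps hang down outside, out to 130 mm from the centre line. Only the strut is inside.
- opening (a point): Centre of the rectangular opening between the end flaps, 220 mm along y (-110 to +110) by 200 mm along x; level with the flaps' upper faces, the highest part of the carton, 120 mm above the carton's origin; axes as the carton's.
- flap_left: End flap over the carton's +y end, folded in level and taped down, cannot move: covers y = +110 to +215 mm, underside 115 mm and upper face 120 mm above the work surface. Its origin is on the carton's vertical centre axis, 115 mm up; axes as the carton's.
- flap_right: End flap over the carton's -y end: covers y = -215 to -110 mm, same heights; origin and axes the same as flap_left's.
- strut_center (a point): Centre (half-way up and along) of the strut: straight grey painted square steel tube, 25 x 25 mm, 305 mm long, bolt holes every 60 mm (one in the middle), black plugs in the ends, 0.25 to 0.45 kg. Long direction = own y, z up as it lies. It starts flat on the carton's floor, roughly in the middle and along the carton; its centre is 17.5 mm above the work surface.
- strut_end_a (a point): Middle of the strut's end face at its +y end, 152.5 mm from its centre.
- strut_end_b (a point): Middle of the strut's end face at its -y end, 152.5 mm from its centre.
- spray_can_mid (a point): Bystander: yellow spray can, 58 mm across, 185 mm tall, upright on the work surface beyond the carton. Point on its axis, 90 mm up.
- tape_roll_mid (a point): Bystander: roll of brown parcel tape lying flat beside the carton's +y end, 104 mm across, 48 mm high. Its centre.
- parts_tray_mid (a point): Bystander: small open cardboard tray of parts beside the carton's -y end, 100 x 150 mm, 55 mm high. Its centre.

How it is judged:
By the outcome, as a careful person would: the job done as asked, in the order asked, and still so for the second after the job is handed in, while the arm keeps its last pose, push and grip.
It also fails if it takes over 48 s, if anything falls off the work surface, if the arm or the gripper's body presses on something with over 40 N, if the wrist force passes 120 N, or if a joint passes its speed limit or range.

### The arm

A 6-joint arm with a two-finger parallel gripper is mounted at the origin on the work surface. World frame = base frame: x ahead of the robot, y to its left, z up, the work surface at z = 0. Lengths are in mm, angles in rad, forces in N, time in s.
With the tool pointing down it reaches from about 350 to 775 mm from the base axis. Payload 7.3 kg.
Tool frame: the origin (TCP) lies midway between the tips of the shut fingers; the grasp point (between the pads) lies 19 mm behind it; z points along the fingers, y is the line along which they close (so a half turn about z gives the same grasp; the last joint's range is limited). The gripper opens to 92 mm and grips with 3 to 60 N. Pads are 19 mm wide; open, the fingers measure 130 mm over their backs; the gripper's body (75 mm by 190 mm) begins 47 mm behind the grasp point.
Start: joints at [0.997, 0.342, 1.524, -0, 1.275, -0.146], TCP at [217.797, 477.716, 194.841] pointing down, gripper open.
Joint ranges: [-2.53, 2.53], [-0.77, 2.02], [0.04, 2.7], [-1, 4.14], [0.28, 2.66], [-3.11, 3.11]. Speed limits (rad/s): [2.57, 2.57, 3.14, 3.14, 3.14, 3.14].

### API

Orientations are given as [roll, pitch, yaw] about the fixed x, y, z axes, in that order (R = Rz(yaw) Ry(pitch) Rx(roll)).
In Python, from plant import bot gives the robot as it stands.
- The arm moves only by the tool jog_arm, never from a script. Its arguments are lists of equal length, an entry for each row: "dp": the shift along the tool's x, y, z in m, a list of three; "twist": the turn about the tool's z in degrees. A call has 1 to 10 rows; each row shifts and turns the commanded pose from where the row before left it, along the tool's axes as they then stand; what a row does not reach is not made up. A row lasts 1/8 s, in which the tool goes at most 62.5 mm and 10.7 degrees, less where a joint would pass 70% of its speed; a pose out of reach is approached as far as the arm can. A call is refused whole if a number of a shift passes 0.0625 or a number of a turn 10.7, either way. A call with a gripper value outside its range is refused whole. "jaw" is the finger opening in m, from 0 to 0.0918, set as the call begins (left out, the last holds). The fingers move at their own pace and stop on an object; the grip force is fixed at half the most. Time passes only in rows, so rows that do not move let the fingers close. It gives the time, the measured TCP pose, the force, the opening and the grip force at its end, in the units of the state.
- bot.get_obs(): the state, without advancing time (a new reading comes with each control period).
- bot.capture(name): name is "scene" or "top" or "wrist"; returns the picture (384x512x3 uint8, blue, green, red); there is no depth.
- bot.camera_params(name): a dict with "fx", "fy", "cx", "cy" (pixels), "k1" (the pictures are not rectified: a ray, as slopes to the right and down, at radius r is drawn at 1 + k1 r^2 times it, then the intrinsics apply), "R" (3x3) and "t" (3): a world point X has camera coordinates R X + t. Camera axes: x right, y down, z forward; pixel columns grow to the right and rows downward; lengths in mm; the calibration is good to about 2 mm. A picture is of the moment at which its call begins: read the wrist's pose just before it. camera_params takes no time and is no camera call; for the wrist camera it gives the pose at the moment of the call.
- bot.close_job(): hands the job in; it is judged then, once.
Trained networks look in the newest picture that a camera, given by its name, has taken for a name from the list of things; names that differ only in an ending like _2 or _b are one class to them, and where a whole thing is asked for, a point or a joint stands for the part that bears it (a point fixed in the world has none). Each returns a list of dicts, best first, with "confidence" (0 to 1); they miss things now and then, are a little off and sometimes report something else, mostly with a low value. They report only what shows in the picture. A call takes as long as a camera call.
- bot.find_in(camera, label): "bbox" ([centre column, centre row, width, height] in pixels, round what is visible of it).
- bot.masks_of(camera, label): "pixels" (384x512 bool, what is visible of it) and "bbox" ([centre column, centre row, width, height] in pixels, round what is visible of it).
The state is a dict: "time": time; "joint_positions": joint angles; "dq": joint speeds; "tau": joint torques, N m; "tool_pos": TCP position; "tcp_rot": TCP orientation; "contact_force": force on the tool from outside, world axes, zero at the start; "moment": the same for the moment, N m; "grip_width": finger opening in mm; "finger_force": force on a finger pad.
Only numpy, scipy, OpenCV 4.12 (cv2) and the standard library are available. Lean on these libraries where they do the work, as an engineer would, in place of code of your own. Each camera call takes 0.05 s, during which the arm holds its last target. There are 200 camera calls.

## Working session

There is one attempt and no reset: what is moved stays moved. The work goes in short steps, Python scripts to look and compute and a tool call to move; the robot and the scene stay as the last step left them, time stands still between calls to the robot, and variables do not carry over. Pictures are saved under pics/ and viewed, at most 10 in all, crops included, and the job is handed in when it is done.

Besides the shell and the picture viewer there is one more tool, called after ">>>" as name([rows], argument=value, ...), one row to a line, values as JSON. jog_arm: Moves the arm, as the interface text tells. Its arguments: {"type":"object","properties":{"dp":{"type":"array"},"twist":{"type":"array"},"jaw":{"type":"number"}},"required":["dp","twist"]}

```bash
mkdir -p pics; ls
cat > h.py <<'E'
import numpy as np, cv2
from plant import bot
from scipy.spatial.transform import Rotation as Ro
def pix2plane(cam,uv,z,p=None):
    c=p or bot.camera_params(cam); R=np.array(c["R"]);t=np.array(c["t"])
    uv=np.atleast_2d(np.array(uv,float))
    K=np.array([[c["fx"],0,c["cx"]],[0,c["fy"],c["cy"]],[0,0,1]])
    n=cv2.undistortPoints(uv[:,None],K,np.array([c["k1"],0,0,0,0.]))[:,0]
    d=np.c_[n,np.ones(len(n))]@R; o=-R.T@t
    return o+d*((z-o[2])/d[:,2])[:,None]
def proj(cam,X,p=None):
    c=p or bot.camera_params(cam)
    K=np.array([[c["fx"],0,c["cx"]],[0,c["fy"],c["cy"]],[0,0,1]])
    R=np.array(c["R"]);t=np.array(c["t"],float)
    return cv2.projectPoints(np.atleast_2d(np.array(X,float)),cv2.Rodrigues(R)[0],t,K,np.array([c["k1"],0,0,0,0.]))[0][:,0]
E
python3 - <<'E'
from h import *
o=bot.get_obs();print(o)
a=bot.capture("top");b=bot.capture("scene")
cv2.imwrite("pics/top0.png",a);cv2.imwrite("pics/scene0.png",b)
for l in ["carton","strut_center","flap_left","spray_can_mid","tape_roll_mid","parts_tray_mid"]:
    for m in bot.masks_of("top",l)[:2]:
        q=cv2.minAreaRect(np.argwhere(m["pixels"])[:,::-1].astype(np.float32))
        print(l,round(m["confidence"],2),np.round(m["bbox"]),q)
E
```

```text
pics
{'time': 0.0, 'joint_positions': array([ 9.96979732e-01,  3.42672013e-01,  1.52499998e+00, -1.84474237e-05,
        1.27539578e+00, -1.45978953e-01]), 'dq': array([ 0.00211569,  0.00117773, -0.0022797 , -0.00282121,  0.00218481,
        0.00013135]), 'tau': array([-9.92117066e-06, -4.31260514e+01, -2.44213378e+01,  7.18127307e-02,
        5.61614684e-02, -1.50177661e-04]), 'tool_pos': array([217.55526978, 477.31153478, 194.17726143]), 'tcp_rot': array([-3.14013066e+00, -1.97119789e-04,  2.71376025e+00]), 'contact_force': array([-0.58329629, -0.03043553, -0.10206443]), 'moment': array([ 0.01026397, -0.05854683, -0.05785654]), 'finger_force': 0.0, 'grip_width': 92.00105042170244}
carton 0.67 [232. 208. 198. 144.] ((232.8588409423828, 204.33438110351562), (183.63258361816406, 99.88809967041016), 16.413583755493164)
strut_center 0.76 [236. 200.  87.  42.] ((235.0344696044922, 197.41378784179688), (92.84767150878906, 11.513110160827637), 21.801406860351562)
flap_left 0.69 [169. 183.  66.  93.] ((167.99998474121094, 181.5), (44.58810806274414, 90.12490844726562), 18.434946060180664)
spray_can_mid 0.63 [206. 111.  31.  44.] ((205.20004272460938, 108.40000915527344), (44.72135925292969, 23.25510597229004), 63.43495178222656)
tape_roll_mid 0.86 [107. 170.  42.  40.] ((104.64999389648438, 170.5500030517578), (43.955657958984375, 39.21223831176758), 18.43494987487793)
parts_tray_mid 0.57 [374. 248.  68.  59.] ((374.6500549316406, 246.05001831054688), (66.40782928466797, 41.42583465576172), 18.43494987487793)
```

Run:
```python
from h import *
a=cv2.imread("pics/top0.png")
cv2.imwrite("pics/topc.png",cv2.resize(a[80:300,80:420],None,fx=2.3,fy=2.3,interpolation=cv2.INTER_CUBIC))
print(pix2plane("top",[[232,204]],120))
```

```text
[[579.43841734  77.70735222 120.        ]]
```

View pics/topc.png

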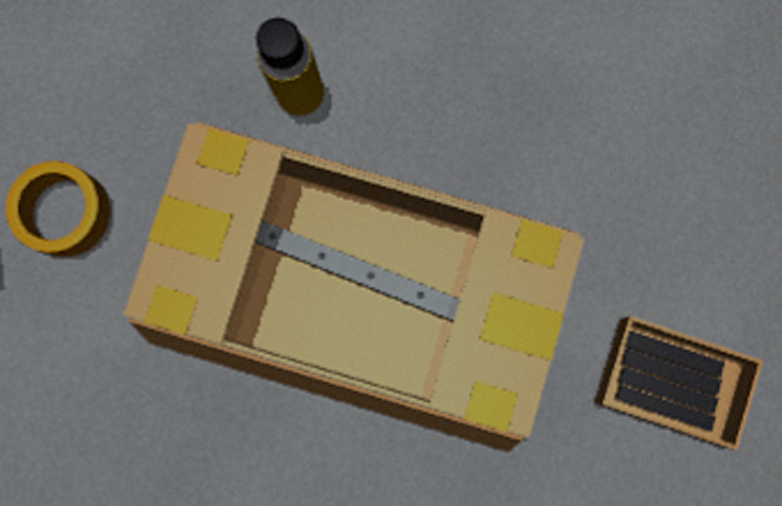

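View pics/scene0.png

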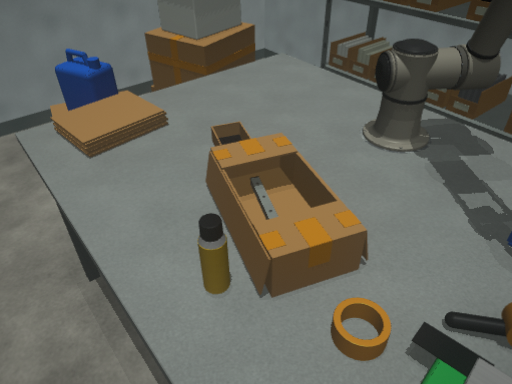

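Run:
```python
from h import *
f=lambda P:np.array(P)/2.3+[80,80]
C=pix2plane("top",f([(193,124),(583,236),(528,438),(126,316)]),120)[:,:2]
O=pix2plane("top",f([(283,157),(484,215),(431,402),(224,342)]),120)[:,:2]
H=pix2plane("top",f([(272,236),(321,256),(370,275),(420,295)]),30)[:,:2]
print(C,O,H,C.mean(0),O.mean(0))
d=(C[0]+C[3]-C[1]-C[2]);yaw=np.arctan2(d[1],d[0])-np.pi/2;print("yaw",yaw, np.linalg.norm(d)/2, np.linalg.norm(C[0]-C[3]))
c=C.mean(0);R=np.array([[np.cos(yaw),-np.sin(yaw)],[np.sin(yaw),np.cos(yaw)]])
print("holes carton",(H-c)@R,"open",(O-c)@R)
d=H[0]-H[-1];print("strut yaw",np.arctan2(d[1],d[0])-np.pi/2,np.linalg.norm(d)/3)
for l,p,z in (("can",[(279,38)],185),("tape",[(53,207)],48),("tray",[(682,382)],55)): 
  q=pix2plane("top",f(p),z)[:,:2];print(l,q,(q-c)@R)
o=bot.camera_params("top");print(-np.array(o["R"]).T@o["t"])
# wrist camera relative to tool
w=bot.camera_params("wrist");s=bot.get_obs();T=Ro.from_euler("xyz",s["tcp_rot"]).as_matrix()
print(T.T@(-np.array(w["R"]).T@w["t"]-s["tool_pos"]),np.array(w["R"])@T,w["fx"])
print(T)
```

```text
[[ 751.41000486  241.30533208]
 [ 626.96398777 -162.63331999]
 [ 423.57956383 -100.05041875]
 [ 550.94784307  306.24639184]] [[714.58328818 146.59196307]
 [650.29473198 -61.38199743]
 [460.39864354  -3.63898114]
 [523.22706562 205.63131456]] [[645.15335938 171.16758847]
 [621.6620881  115.9072137 ]
 [599.45244971  61.01204546]
 [576.24560085   5.36197932]] [588.22534988  71.2169963 ] [587.12593233  71.80057476]
yaw -0.30132761568864996 424.23223144421655 210.7188163249103
holes carton [[ 24.69885893 112.34271453]
 [ 18.66665736  52.60025568]
 [ 13.74995353  -6.41307804]
 [  8.10501507 -66.44325683]] open [[  98.2942622   109.48037361]
 [  98.62656656 -108.20305772]
 [ -99.85088235 -109.42068134]
 [-101.9622691   109.06732595]]
strut yaw -0.39387648634782857 59.85146355729797
can [[819.67985818 142.08770573]] [[199.99233935 136.37049193]]
tape [[678.56959993 413.37897766]] [[-15.2760238  353.55840834]]
tray [[ 476.45191859 -274.7699199 ]] [[  -4.05243369 -363.5709338 ]]
[ 484.55215929   11.20814776 1084.15437114]
[  68.61517138    0.62551412 -187.97051983] [[ 2.52835443e-04  9.99999767e-01 -6.34396708e-04]
 [-9.66432654e-01  8.13592063e-05 -2.56920061e-01]
 [-2.56919949e-01  6.78060192e-04  9.66432450e-01]] 314.57500451958884
[[-9.09887872e-01  4.14854259e-01 -5.81541941e-05]
 [ 4.14854263e-01  9.09887870e-01 -7.26093541e-05]
 [ 2.27914960e-05 -9.01918861e-05 -9.99999996e-01]]
```

>>> jog_arm([
  [-0.052,-0.018,0],
  [-0.052,-0.018,0],
  [-0.052,-0.018,0],
  [-0.052,-0.018,0],
  [-0.052,-0.018,0],
  [-0.052,-0.018,0],
  [-0.052,-0.018,0],
  [-0.052,-0.018,0],
  [-0.052,-0.018,0],
  [-0.052,-0.018,0],
], twist=[0,0,0,0,0,0,0,0,0,0])

```text
time: 1.65
tool_pos: [617.4, 96.8, 194.9]
tcp_rot: [3.141, 0.0, 2.714]
contact_force: [0.1, 0.8, -0.2]
grip_width: 91.7
finger_force: 0.0
```

>>> jog_arm([
  [0,0,0],
  [0,0,0],
  [0,0,0],
  [0,0,0],
  [0,0,0],
  [0,0,0],
  [0,0,0],
  [0,0,0],
  [0,0,0],
  [0,0,0],
], twist=[10,10,10,10,10,10,10,10,8,0])

```text
time: 2.9
tool_pos: [616.2, 98.2, 194.7]
tcp_rot: [-3.141, 0.0, 1.179]
contact_force: [-0.2, 0.7, -0.1]
grip_width: 91.8
finger_force: 0.0
```

```bash
cat >> h.py <<'E'
def rel(target,ang=None):
    s=bot.get_obs();T=Ro.from_euler("xyz",s["tcp_rot"]).as_matrix()
    x=T[:,0];yaw=np.degrees(np.arctan2(x[1],x[0]))
    print("t",round(s["time"],2),"tcp",np.round(s["tool_pos"],1),"toolx yaw",round(yaw,2),"F",np.round(s["contact_force"],1),"w",round(s["grip_width"],1))
    d=T.T@(np.array(target)-s["tool_pos"]);print("shift tool mm",np.round(d,1), "twist", None if ang is None else round(yaw-ang,2))
E
python3 - <<'E'
from h import *
p=bot.camera_params("wrist");a=bot.capture("wrist");cv2.imwrite("pics/w1.png",a)
for m in bot.masks_of("wrist","strut_center")[:2]:
    q=cv2.boxPoints(cv2.minAreaRect(np.argwhere(m["pixels"])[:,::-1].astype(np.float32)))
    print(m["confidence"],q.round(),pix2plane("wrist",q,30,p).round(1)[:,:2])
rel([615,98,194],67.4)
E
```

```text
0.61 [[242.  91.]
 [264.  91.]
 [264. 306.]
 [242. 306.]] [[637.5 181.5]
 [659.2 172.5]
 [560.8 -71.8]
 [534.7 -61.1]]
0.18 [[374.  10.]
 [510.  -7.]
 [520.  68.]
 [384.  85.]] [[789.7 201.6]
 [914.9 164.1]
 [911.6  91.2]
 [778.7 129.2]]
t 3.0 tcp [616.2  98.2 194.8] toolx yaw 67.66 F [ 0.9 -0.3  0.4] w 91.9
shift tool mm [-0.7 -1.1  0.8] twist 0.26
```

View pics/w1.png

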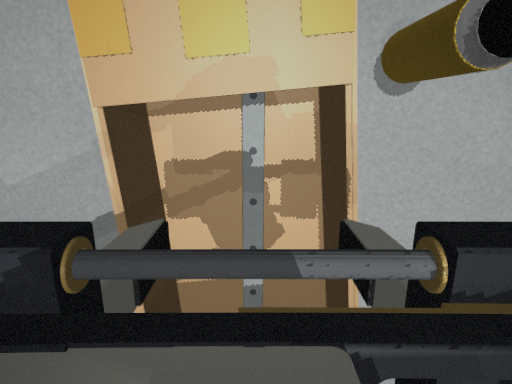

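Run:
```python
from h import *
rel([599.9,109.7,195],72.74)
```

```text
t 3.0 tcp [616.2  98.2 194.8] toolx yaw 67.66 F [ 0.9 -0.3  0.4] w 91.9
shift tool mm [  4.4 -19.5  -0.2] twist -5.08
```

>>> jog_arm([
  [0.0044,-0.0195,0],
  [0,0,0],
  [0,0,0],
], twist=[0,-5.1,0])

```text
time: 3.38
tool_pos: [599.9, 109.9, 194.9]
tcp_rot: [3.141, -0.0, 1.268]
contact_force: [-1.1, -0.3, 0.5]
grip_width: 92.1
finger_force: 0.0
```

Run:
```python
from h import *
p=bot.camera_params("wrist");a=bot.capture("wrist")
cv2.imwrite("pics/w2.png",cv2.resize(a[60:320,60:400],None,fx=2.3,fy=2.3,interpolation=cv2.INTER_CUBIC))
import pickle;pickle.dump(p,open("p2.pkl","wb"))
rel([599.9,109.7,195],72.74)
c=np.array([588,71.5]);yw=-.3013;R=np.array([[np.cos(yw),-np.sin(yw)],[np.sin(yw),np.cos(yw)]])
print(proj("wrist",[[*(c+R@q),115] for q in [(-100,110),(100,110),(-100,0),(100,0)]],p), "crop",(proj("wrist",[[*(c+R@q),115] for q in [(-100,110),(100,110),(-100,0),(100,0)]],p)-60)*2.3)
```

```text
t 3.42 tcp [600.  109.7 194.9] toolx yaw 72.57 F [-0.3  0.4 -0.4] w 92.0
shift tool mm [-0.1 -0.1 -0.1] twist -0.17
[[130.98287561 105.5405737 ]
 [375.11227427 105.28720776]
 [143.33035356 230.78352164]
 [363.12726361 230.54403461]] crop [[163.2606139  104.7433195 ]
 [724.75823082 104.16057785]
 [191.65981319 392.80209977]
 [697.19270631 392.25127961]]
```

View pics/w2.png

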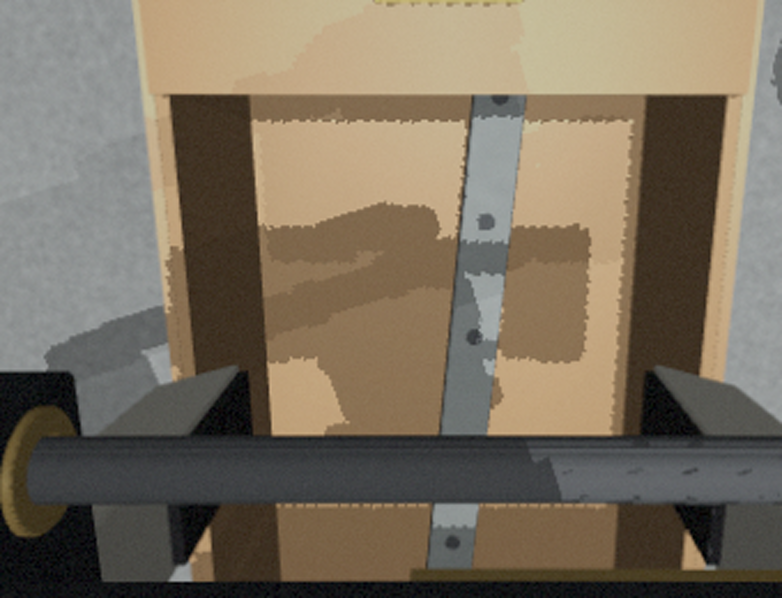

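Run:
```python
from h import *
import pickle;p=pickle.load(open("p2.pkl","rb"))
a=cv2.imread("pics/w2.png");g=cv2.GaussianBlur(cv2.cvtColor(a,6).astype(float),(0,0),2.5)
dx=np.gradient(g,axis=1)
c=np.array([588,71.5]);yw=-.3013;R=np.array([[np.cos(yw),-np.sin(yw)],[np.sin(yw),np.cos(yw)]])
for v in range(110,371,30):
    l=150+np.argmin(dx[v,150:215]); r=690+np.argmax(dx[v,690:740])
    q=pix2plane("wrist",(np.array([[l,v],[r,v]])+.5)/2.3-.5+60,115,p)[:,:2]
    print(v,l,r,((q-c)@R).round(1).tolist())
```

```text
110 170 725 [[-98.0, 108.4], [100.0, 108.2]]
140 173 722 [[-98.0, 98.0], [100.0, 97.8]]
170 176 720 [[-98.0, 87.3], [100.4, 87.1]]
200 179 716 [[-98.0, 76.4], [100.0, 76.2]]
230 181 713 [[-98.3, 65.3], [99.9, 65.0]]
260 184 711 [[-98.3, 53.9], [100.2, 53.6]]
290 187 708 [[-98.2, 42.2], [100.2, 42.0]]
320 190 705 [[-98.2, 30.3], [100.1, 30.1]]
350 193 702 [[-98.1, 18.1], [100.1, 17.9]]
```

>>> jog_arm([
  [0,0.001,0.03],
  [0,0,0.04],
  [0,0,0.04],
  [0,0,0.03],
  [0,0,0.02],
  [0,0,0],
], twist=[-0.2,0,0,0,0,0])

```text
time: 4.18
tool_pos: [599.8, 109.2, 33.1]
tcp_rot: [-3.138, 0.001, 1.27]
contact_force: [0.2, -0.0, -0.5]
grip_width: 91.5
finger_force: 0.0
```

Run:
```python
from h import *
rel([600.8,109.4,12],72.74)
```

```text
t 4.17 tcp [599.8 109.2  33.1] toolx yaw 72.74 F [ 0.2 -0.  -0.5] w 91.5
shift tool mm [ 0.5  1.  21.1] twist -0.0
```

>>> jog_arm([
  [0,0.0007,0.01],
  [0,0,0.01],
  [0,0,0],
], twist=[0,0,0])

```text
time: 4.55
tool_pos: [601.1, 109.2, 14.2]
tcp_rot: [-3.14, 0.0, 1.27]
contact_force: [1.0, 1.3, -0.2]
grip_width: 92.0
finger_force: 0.0
```

>>> jog_arm([
  [0,0,0],
  [0,0,0],
  [0,0,0],
  [0,0,0],
  [0,0,0],
  [0,0,0],
  [0,0,0],
  [0,0,0],
], twist=[0,0,0,0,0,0,0,0], jaw=0.02)

```text
time: 5.55
tool_pos: [601.5, 109.2, 14.8]
tcp_rot: [-3.142, -0.0, 1.27]
contact_force: [-0.1, 0.7, 0.2]
grip_width: 20.5
finger_force: 0.0
```

Run:
```python
from h import *
a=bot.capture("wrist");b=bot.capture("top")
cv2.imwrite("pics/m.png",np.hstack([cv2.resize(a,(400,300)),cv2.resize(b[110:260,130:330],(400,300),interpolation=cv2.INTER_CUBIC)]))
rel([600.8,109.4,12],72.74)
```

```text
t 5.65 tcp [601.6 109.2  14.8] toolx yaw 72.79 F [-0.7 -0.8 -0.4] w 20.1
shift tool mm [-0.1 -0.8  2.8] twist 0.05
```

View pics/m.png

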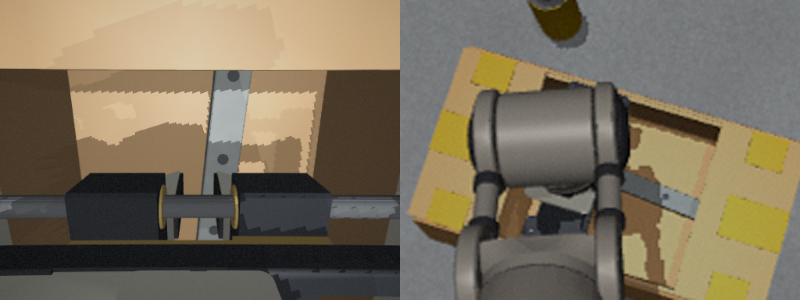

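Run:
```python
from h import *
p=bot.camera_params("wrist");a=bot.capture("wrist");s=bot.get_obs();T=Ro.from_euler("xyz",s["tcp_rot"]).as_matrix()
cv2.imwrite("pics/w3.png",cv2.resize(a[160:384,150:350],None,fx=2.6,fy=2.6,interpolation=cv2.INTER_CUBIC))
for q in [(0,-10,0),(0,10,0),(0,-10,-19),(0,10,-19),(0,-10,-66),(0,10,-66),(9.5,10,-50)]: 
    uv=proj("wrist",[s["tool_pos"]+T@np.array(q)],p)[0];print(q,uv.round(),((uv-[150,160])*2.6).round())
for m in bot.masks_of("wrist","strut_center")[:2]:
    M=m["pixels"];print(m["confidence"])
    for v in range(90,330,20):
        u=np.where(M[v])[0]
        if len(u): print(v,u.min(),u.max(),T.T@(pix2plane("wrist",[[(u.min()+u.max())/2,v]],30,p)[0]-s["tool_pos"]))
```

```text
(0, -10, 0) [237. 220.] [227. 155.]
(0, 10, 0) [269. 220.] [309. 155.]
(0, -10, -19) [236. 231.] [222. 185.]
(0, 10, -19) [270. 231.] [313. 185.]
(0, -10, -66) [230. 273.] [207. 294.]
(0, 10, -66) [276. 273.] [327. 294.]
(9.5, 10, -50) [274. 238.] [322. 202.]
0.69
90 306 308 [ 77.60148376  28.2917351  -15.16623792]
110 271 319 [ 67.49753628  22.37940035 -15.16705873]
130 269 316 [ 57.04067169  21.3965243  -15.16789185]
150 267 313 [ 46.22665992  20.37714902 -15.16875343]
170 265 310 [ 35.0426667   19.31990376 -15.1696445 ]
190 263 307 [ 23.47539299  18.22337206 -15.17056612]
210 261 304 [ 11.51104019  17.08608873 -15.17151938]
230 259 272 [ -0.86955408   7.38124293 -15.17253299]
290 252 276 [-40.61758568   6.83451296 -15.17568962]
```

View pics/w3.png

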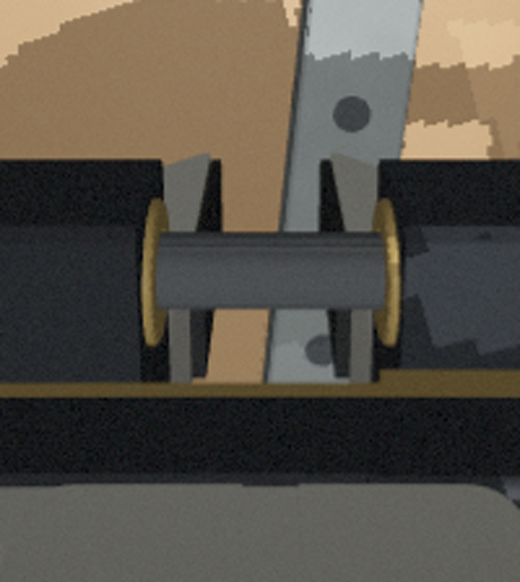

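>>> jog_arm([
  [0,0,0.002],
  [0,0,0.002],
  [0,0,0.002],
  [0,0,0],
], twist=[0,0,0,0])

```text
time: 6.25
tool_pos: [601.4, 109.2, 8.6]
tcp_rot: [-3.141, 0.0, 1.27]
contact_force: [-0.4, 0.6, -1.1]
grip_width: 19.8
finger_force: 0.0
```

>>> jog_arm([
  [0,0,0.002],
  [0,0,0.002],
  [0,0,0],
], twist=[0,0,0])

```text
time: 6.62
tool_pos: [601.4, 109.2, 4.6]
tcp_rot: [-3.141, 0.0, 1.27]
contact_force: [0.5, -0.5, -0.3]
grip_width: 20.1
finger_force: 0.0
```

Run:
```python
from h import *
a=bot.capture("scene");s=bot.get_obs();cv2.imwrite("pics/s3.png",cv2.resize(a[120:300,190:390],None,fx=3,fy=3,interpolation=cv2.INTER_CUBIC))
print(s["tool_pos"],s["contact_force"],(proj("scene",[s["tool_pos"]])-[190,120])*3)
```

```text
[601.51447353 109.24580907   4.73065729] [ 0.37310044 -0.24214456 -0.07813681] [[277.98498843 322.41293364]]
```

View pics/s3.png

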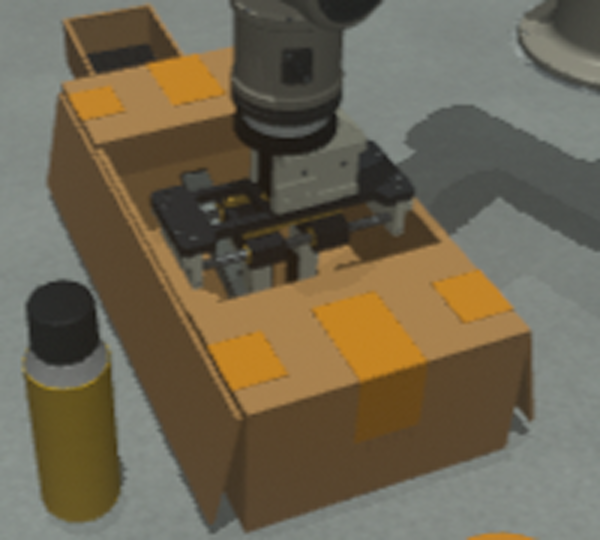

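>>> jog_arm([
  [0,0,0],
  [0,0,0],
  [0,0,0],
  [0,0,0],
  [0,0,0.002],
  [0,0,0.002],
  [0,0,0.002],
  [0,0,0],
], twist=[0,0,0,0,0,0,0,0], jaw=0.0918)

```text
time: 7.68
tool_pos: [601.4, 109.2, -1.4]
tcp_rot: [-3.141, 0.0, 1.27]
contact_force: [-0.8, -1.0, -0.4]
grip_width: 90.6
finger_force: 0.0
```

>>> jog_arm([
  [0,0,0.003],
  [0,0,0.003],
  [0,0,0.003],
  [0,0,0.003],
  [0,0,0],
], twist=[0,0,0,0,0])

```text
time: 8.3
tool_pos: [601.3, 109.2, -13.5]
tcp_rot: [-3.141, 0.0, 1.27]
contact_force: [-0.3, -0.1, -0.3]
grip_width: 91.9
finger_force: 0.0
```

>>> jog_arm([
  [0,0,0],
  [0,0,0],
  [0,0,0],
  [0,0,0],
  [0,0,0],
  [0,0,0],
  [0,0,0],
  [0,0,0],
], twist=[0,0,0,0,0,0,0,0], jaw=0.015)

```text
time: 9.3
tool_pos: [601.6, 109.3, -13.1]
tcp_rot: [3.141, -0.0, 1.27]
contact_force: [1.1, 0.1, 1.1]
grip_width: 24.6
finger_force: 30.0
```

>>> jog_arm([
  [-0.005,0,0],
  [-0.01,0,0],
  [-0.01,0,0],
  [-0.01,0,0],
  [-0.005,0,0],
  [0,0,0],
], twist=[0,0,0,0,0,0])

```text
time: 10.05
tool_pos: [589.4, 69.8, -13.1]
tcp_rot: [-3.141, 0.001, 1.27]
contact_force: [-1.3, -4.7, 2.8]
grip_width: 24.6
finger_force: 29.9
```

>>> jog_arm([
  [-0.002,0,0],
  [-0.002,0,0],
  [-0.002,0,0],
  [0,0,0],
], twist=[0,0,0,0])

```text
time: 10.55
tool_pos: [588.1, 65.4, -13.1]
tcp_rot: [3.141, -0.0, 1.271]
contact_force: [0.9, 3.4, 2.4]
grip_width: 24.7
finger_force: 29.9
```

>>> jog_arm([
  [-0.002,0,0],
  [-0.002,0,0],
  [0,0,0],
], twist=[0,0,0])

```text
time: 10.92
tool_pos: [587.6, 63.7, -13.1]
tcp_rot: [3.141, -0.004, 1.27]
contact_force: [4.1, 13.4, 0.9]
grip_width: 24.8
finger_force: 29.9
```

>>> jog_arm([
  [-0.002,0,0],
  [0,0,0],
], twist=[0,0])

```text
time: 11.18
tool_pos: [587.6, 63.8, -13.0]
tcp_rot: [3.14, -0.006, 1.27]
contact_force: [5.8, 20.9, -1.1]
grip_width: 24.5
finger_force: 29.9
```

>>> jog_arm([
  [0.003,0,0],
  [0,0,0],
], twist=[0,0])

```text
time: 11.42
tool_pos: [587.5, 63.8, -13.1]
tcp_rot: [3.141, -0.002, 1.271]
contact_force: [2.9, 8.9, 1.9]
grip_width: 24.7
finger_force: 29.9
```

>>> jog_arm([
  [0,0,0],
  [0,0,0],
  [0,0,0],
  [0,0,0],
  [0.01,0,0],
  [0.02,0,0],
  [0.02,0,0],
  [0.004,0,0.003],
  [0,0,0],
], twist=[0,0,0,0,0,0,0,0,0], jaw=0.05)

```text
time: 12.55
tool_pos: [602.6, 114.6, -16.7]
tcp_rot: [-3.141, 0.0, 1.272]
contact_force: [0.5, -1.5, -0.9]
grip_width: 49.8
finger_force: 0.0
```

Run:
```python
from h import *
p=bot.camera_params("wrist");a=bot.capture("wrist");s=bot.get_obs()
T=Ro.from_euler("xyz",s["tcp_rot"]).as_matrix()
print(s["time"],s["tool_pos"].round(1),s["contact_force"].round(1),s["grip_width"])
d=s["tool_pos"][:2]-[589,71.2];yw=-.3013;R=np.array([[np.cos(yw),-np.sin(yw)],[np.sin(yw),np.cos(yw)]]);print("carton xy",d@R)
cv2.imwrite("pics/w4.png",a)
```

```text
12.6 [602.7 114.1 -16.5] [-0.7  0.4  0.6] 49.68885524335687
carton xy [ 0.32770725 45.04580561]
```

View pics/w4.png

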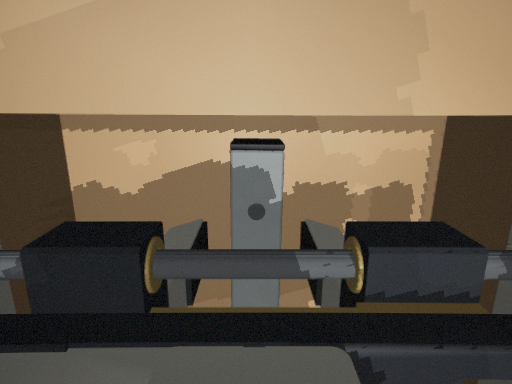

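>>> jog_arm([
  [0,0,0],
  [0,0,0],
  [0,0,0],
  [0,0,0],
  [0,0,0],
  [0,0,0],
], twist=[0,0,0,0,0,0], jaw=0.015)

```text
time: 13.35
tool_pos: [603.1, 113.8, -16.1]
tcp_rot: [3.141, 0.0, 1.27]
contact_force: [-0.4, -2.2, 1.7]
grip_width: 24.6
finger_force: 30.0
```

>>> jog_arm([
  [0,0,-0.005],
  [0,0,-0.005],
  [0,0,-0.005],
  [0,0,-0.005],
  [0,0,0],
], twist=[0,0,0,0,0])

```text
time: 13.98
tool_pos: [603.4, 114.1, 4.4]
tcp_rot: [3.141, -0.001, 1.27]
contact_force: [0.1, -0.7, -2.6]
grip_width: 24.7
finger_force: 30.0
```

```bash
cat >> h.py <<'E'
def tilt():
    "end a's top-edge row in the wrist view against the tilt that would put it there"
    p=bot.camera_params("wrist");a=bot.capture("wrist");s=bot.get_obs()
    T=Ro.from_euler("xyz",s["tcp_rot"]).as_matrix()
    for m in bot.masks_of("wrist","strut_center")[:1]:
        M=m["pixels"];v=np.where(M[:,245:270].any(1))[0];print("conf",round(m["confidence"],2),"rows",v.min(),v.max())
        for r in (v.min(),v.min()+10,v.min()+30):
            u=np.where(M[r])[0];print(" row",r,u.min(),u.max())
    for ph in range(0,71,10):
        f=np.radians(ph);pts=[]
        for al,h in ((50,12.5),(50,-12.5)):
            q=np.array([al*np.cos(f)-h*np.sin(f),0,-33.5-(al*np.sin(f)+h*np.cos(f))]);pts.append(s["tool_pos"]+T@q)
        print(ph,proj("wrist",pts,p)[:,1].round(),end=" ")
    print();print(s["time"],s["tool_pos"].round(1),s["contact_force"].round(1),s["moment"].round(2),s["grip_width"].round(1))
    return a
E
python3 - <<'E'
from h import *
tilt()
E
```

```text
conf 0.62 rows 136 306
 row 136 235 275
 row 146 227 281
 row 166 227 280
0 [151. 144.] 10 [160. 144.] 20 [174. 146.] 30 [192. 152.] 40 [213. 163.] 50 [237. 177.] 60 [262. 196.] 70 [286. 218.] Traceback (most recent call last):
  File "<stdin>", line 2, in <module>
  File "h.py", line 34, in tilt
    print();print(s["time"],s["tool_pos"].round(1),s["contact_force"].round(1),s["moment"].round(2),s["grip_width"].round(1))
                                                                                                    ^^^^^^^^^^^^^^^^^^^^^
AttributeError: 'float' object has no attribute 'round'
```

>>> jog_arm([
  [0,0,-0.005],
  [0,0,-0.008],
  [0,0,-0.008],
  [0,0,-0.004],
  [0,0,0],
  [0,0,0],
], twist=[0,0,0,0,0,0])

```text
time: 14.82
tool_pos: [602.8, 114.0, 28.6]
tcp_rot: [-3.141, 0.0, 1.27]
contact_force: [0.0, -0.5, -2.7]
grip_width: 24.9
finger_force: 30.0
```

```bash
sed -i 's/,s\["grip_width"\].round(1))$/)/' h.py
python3 - <<'E'
from h import *
a=tilt();b=bot.capture("top")
cv2.imwrite("pics/m5.png",np.hstack([a[80:330,130:400],cv2.resize(b[140:240,180:330],(450,300),interpolation=cv2.INTER_CUBIC)[:250]]))
E
```

```text
conf 0.59 rows 136 306
 row 136 231 277
 row 146 226 281
 row 166 227 280
0 [151. 144.] 10 [160. 144.] 20 [174. 146.] 30 [192. 152.] 40 [213. 163.] 50 [237. 177.] 60 [262. 196.] 70 [286. 218.] 
14.875 [602.8 114.   28.5] [ 0.5 -0.2 -2.3] [ 0.18 -0.03  0.03]
```

View pics/m5.png

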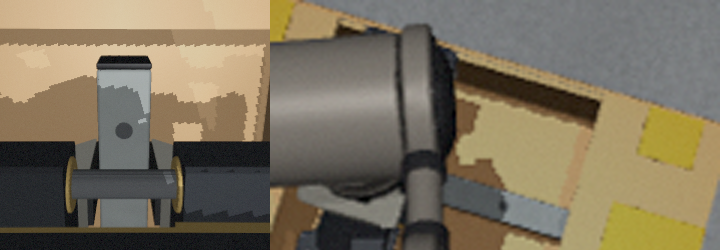

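>>> jog_arm([
  [0,0,0.01],
  [0,0,0.014],
  [0,0,0.013],
  [0,0,0.006],
  [0,0,0],
], twist=[0,0,0,0,0])

```text
time: 15.6
tool_pos: [602.7, 113.9, -14.7]
tcp_rot: [-3.141, 0.001, 1.271]
contact_force: [-1.1, -0.8, -0.0]
grip_width: 24.8
finger_force: 30.0
```

>>> jog_arm([
  [-0.002,0,0],
  [-0.001,0,0],
  [0,0,0],
], twist=[0,0,0])

```text
time: 15.98
tool_pos: [603.6, 113.5, -13.0]
tcp_rot: [3.139, -0.004, 1.27]
contact_force: [2.2, 9.7, -1.0]
grip_width: 24.8
finger_force: 30.0
```

>>> jog_arm([
  [-0.001,0,-0.003],
  [0,0,-0.005],
  [0,0,-0.005],
  [0,0,-0.005],
  [0,0,-0.005],
  [0,0,0],
], twist=[0,0,0,0,0,0])

```text
time: 16.73
tool_pos: [603.2, 112.0, 10.2]
tcp_rot: [3.139, -0.004, 1.27]
contact_force: [2.6, 7.1, -2.1]
grip_width: 24.5
finger_force: 30.0
```

Run:
```python
from h import *
tilt()
```

```text
conf 0.56 rows 133 308
 row 133 238 260
 row 143 227 280
 row 163 227 280
0 [151. 144.] 10 [160. 143.] 20 [174. 146.] 30 [192. 152.] 40 [213. 163.] 50 [237. 177.] 60 [262. 196.] 70 [286. 218.] 
16.775 [603.1 112.   10. ] [ 2.6  8.1 -2.1] [ 1.44 -0.33 -0.05]
```

```bash
cat >> h.py <<'E'
def prof():
    a=bot.capture("wrist");g=cv2.cvtColor(a,6)[:,238:250].mean(1).round().astype(int)
    print("from row 120",g[120:224:2].tolist());return a
E
python3 - <<'E'
from h import *
for f in ("w4",):
    g=cv2.cvtColor(cv2.imread(f"pics/{f}.png"),6)[:,238:250].mean(1).round().astype(int);print(g[120:224:2].tolist())
prof()
E
```

```text
[114, 115, 114, 115, 114, 142, 178, 184, 184, 92, 10, 12, 55, 70, 47, 104, 148, 157, 157, 158, 158, 158, 158, 129, 106, 102, 104, 103, 102, 103, 102, 101, 102, 102, 102, 101, 102, 101, 102, 103, 102, 102, 102, 102, 96, 93, 93, 96, 100, 102, 102, 102]
from row 120 [127, 133, 180, 198, 198, 198, 198, 15, 17, 18, 18, 18, 67, 56, 40, 138, 159, 163, 163, 163, 164, 162, 163, 163, 152, 128, 112, 110, 110, 111, 110, 111, 110, 111, 111, 110, 110, 110, 109, 109, 111, 110, 106, 98, 94, 93, 93, 95, 101, 109, 110, 110]
```

>>> jog_arm([
  [-0.001,0,-0.006],
  [-0.001,0,-0.006],
  [-0.001,0,-0.006],
  [-0.001,0,-0.006],
  [-0.001,0,-0.006],
  [0,0,0],
], twist=[0,0,0,0,0,0])

```text
time: 17.62
tool_pos: [601.6, 106.9, 40.3]
tcp_rot: [3.139, -0.004, 1.27]
contact_force: [2.2, 7.1, -1.4]
grip_width: 25.0
finger_force: 30.0
```

Run:
```python
from h import *
prof()
s=bot.get_obs();print(s["tool_pos"],s["contact_force"])
```

```text
from row 120 [210, 210, 210, 210, 210, 85, 23, 24, 25, 25, 26, 25, 23, 24, 55, 42, 35, 164, 168, 158, 169, 169, 169, 168, 168, 158, 130, 118, 118, 117, 117, 117, 117, 117, 117, 117, 117, 117, 116, 117, 117, 117, 118, 115, 104, 100, 98, 98, 101, 108, 118, 117]
[601.52021724 107.01439595  40.09529235] [ 2.39288799  6.70229688 -1.54988728]
```

>>> jog_arm([
  [-0.0013,0,-0.0068],
  [-0.0015,0,-0.0068],
  [-0.0017,0,-0.0068],
  [-0.0018,0,-0.0068],
  [-0.002,0,-0.0068],
  [0,0,0],
], twist=[0,0,0,0,0,0])

```text
time: 18.42
tool_pos: [598.3, 97.4, 73.6]
tcp_rot: [3.14, -0.001, 1.27]
contact_force: [0.7, 5.0, -1.6]
grip_width: 25.0
finger_force: 30.0
```

>>> jog_arm([
  [-0.0022,0,-0.0066],
  [-0.0024,0,-0.0066],
  [-0.0026,0,-0.0066],
  [-0.0028,0,-0.0066],
  [-0.003,0,-0.0066],
  [0,0,0],
], twist=[0,0,0,0,0,0])

```text
time: 19.18
tool_pos: [594.2, 84.5, 106.4]
tcp_rot: [3.141, 0.0, 1.27]
contact_force: [-0.3, 0.9, -3.4]
grip_width: 24.7
finger_force: 30.0
```

Run:
```python
from h import *
a=tilt();prof();cv2.imwrite("pics/w6.png",a)
b=bot.capture("scene");cv2.imwrite("pics/s6.png",cv2.resize(b[120:300,190:390],None,fx=3,fy=3,interpolation=cv2.INTER_CUBIC))
```

```text
conf 0.86 rows 130 307
 row 130 228 281
 row 140 225 283
 row 160 222 285
0 [150. 144.] 10 [160. 143.] 20 [174. 146.] 30 [191. 152.] 40 [213. 162.] 50 [237. 177.] 60 [261. 195.] 70 [285. 217.] 
19.225 [594.1  84.7 106. ] [ 0.1  0.6 -2.6] [ 0.12 -0.01 -0.02]
from row 120 [211, 211, 210, 210, 210, 210, 32, 33, 30, 32, 32, 32, 31, 32, 32, 32, 33, 32, 33, 33, 32, 32, 31, 78, 41, 35, 173, 155, 114, 112, 112, 113, 112, 111, 111, 112, 112, 112, 112, 112, 111, 112, 111, 111, 111, 112, 111, 112, 110, 98, 92, 92]
```

>>> jog_arm([
  [0.008,0,-0.0045],
  [0.0155,0,-0.0085],
  [0.0155,0,-0.0085],
  [0.0155,0,-0.0085],
  [0.0155,0,-0.0085],
  [0.0155,0,-0.0085],
  [0.0155,0,-0.0085],
  [0.0155,0,-0.0085],
  [0.008,0,-0.0045],
  [0,0,0],
], twist=[0,0,0,0,0,0,0,0,0,0])

```text
time: 20.62
tool_pos: [631.0, 204.8, 174.6]
tcp_rot: [3.141, -0.0, 1.272]
contact_force: [0.1, -0.7, -2.9]
grip_width: 24.8
finger_force: 30.0
```

Run:
```python
from h import *
tilt();prof()
b=bot.capture("top")
for m in bot.masks_of("top","strut_center")[:2]:
    q=np.argwhere(m["pixels"])[:,::-1];k=q[q[:,0].argmax()];print(m["confidence"],k,q[q[:,0].argmin()])
    for z in (60,80,100): 
        d=pix2plane("top",[k],z)[0,:2]-[589,71.2];yw=-.3013;R=np.array([[np.cos(yw),-np.sin(yw)],[np.sin(yw),np.cos(yw)]]);print(z,"b end carton xy",d@R)
```

```text
conf 0.96 rows 131 306
 row 131 232 265
 row 141 225 281
 row 161 223 285
0 [152. 146.] 10 [162. 145.] 20 [176. 147.] 30 [193. 154.] 40 [215. 164.] 50 [238. 179.] 60 [263. 197.] 70 [287. 219.] 
20.675 [630.7 204.2 174.2] [ 0.7 -0.3 -2.4] [ 0.15 -0.03 -0.  ]
from row 120 [190, 190, 189, 190, 189, 188, 25, 24, 28, 26, 25, 25, 25, 26, 24, 24, 26, 25, 25, 25, 27, 26, 25, 59, 25, 20, 105, 102, 97, 97, 96, 96, 96, 96, 96, 96, 96, 96, 96, 96, 97, 97, 96, 96, 96, 96, 96, 96, 95, 84, 80, 78]
0.61 [268 208] [177 178]
60 b end carton xy [  9.25811327 -79.9796049 ]
80 b end carton xy [  7.47718174 -80.14180396]
100 b end carton xy [  5.69625022 -80.30400302]
0.58 [332 184] [134 215]
60 b end carton xy [ 112.85662574 -217.0969759 ]
80 b end carton xy [ 109.05259076 -214.58150497]
100 b end carton xy [ 105.24855578 -212.06603405]
```

>>> jog_arm([
  [0.002,0,-0.008],
  [0.002,0,-0.015],
  [0,0,-0.02],
  [0,0,-0.02],
  [0,0,-0.02],
  [0,0,-0.02],
  [0,0,-0.02],
  [0,0,-0.015],
  [0,0,-0.007],
  [0,0,0],
], twist=[0,0,0,0,0,0,0,0,0,0])

```text
time: 22.12
tool_pos: [632.3, 207.9, 320.2]
tcp_rot: [3.14, -0.001, 1.27]
contact_force: [-0.7, -0.7, -2.9]
grip_width: 24.4
finger_force: 30.0
```

>>> jog_arm([
  [0,0,0],
  [0,0,0],
  [0,0,0],
  [0,0,0],
], twist=[0,0,0,0])

```text
time: 22.62
tool_pos: [632.0, 207.8, 319.2]
tcp_rot: [-3.141, 0.0, 1.27]
contact_force: [-0.6, 0.0, -2.6]
grip_width: 24.7
finger_force: 30.0
```

Run:
```python
from h import *
tilt();b=bot.capture("scene");a=bot.capture("top")
cv2.imwrite("pics/f.png",np.hstack([b[60:384,100:],cv2.resize(a[60:300,60:],(452,240))[:,:380] if 0 else cv2.resize(a[60:300,60:420],(380,324))]))
```

```text
conf 0.56 rows 131 306
 row 131 227 279
 row 141 225 282
 row 161 222 284
0 [151. 144.] 10 [160. 144.] 20 [174. 146.] 30 [192. 152.] 40 [214. 163.] 50 [237. 177.] 60 [262. 196.] 70 [286. 218.] 
22.675 [632.1 207.8 319.3] [ 0.2 -0.5 -3.2] [0.15 0.03 0.04]
```

View pics/f.png

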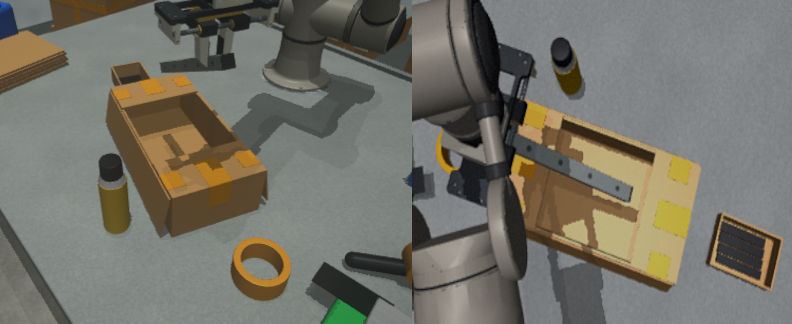

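```bash
python3 -c "
from plant import bot
print(bot.close_job())"
```

```text
the job is handed in; nothing more can be done
None
```

The strut is out of the carton, free end first, and the job is handed in at about 23 s, with the gripper still holding it still, tilted about 29° and roughly 10 cm above the carton by my estimate; the flaps were not forced and the spray can, tape roll and tray were not touched, though no verdict was shown.

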